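Level the coffee shelf with the press-in key

TASK

Pull the blue levelling key straight up out of its rail, past the sprung catches that hold it, fit its blade into the slot of the round foot screw on the small wooden shelf and press it well down against the sprung plunger in the slot, to near the bottom. Keeping it pressed, turn the foot with the key until the bubble of the shelf's spirit level stands in the middle between the two black lines. Finish like that: still gripping the key and pressing it down in the slot with the bubble centred; leave everything else on the worktop alone, and turn the foot only with the key.

Things in the scene. Friction and masses are not known exactly. Their poses are not given: they have to be found in the camera images.
- key: levelling key, 93 mm tall, 0.12 kg, upright in the rail. Origin: blade tip (bottom), z up. Blade z 0-14 mm: 18 mm wide along x, 5 mm thick along y (lowest 5 mm thinned to 14.5 x 2.5); shoulder 18 mm across at z 14-20, 10 mm neck, 24 mm disc at z 38-42, flat blue paddle with dark sides z 41-93, 36 mm along x, 14 mm thick along y. Same after half a turn
- key_grip (a point): middle of the key's paddle, on its axis, 70 mm above the blade's tip: the place to grip, across the paddle's thickness (fingers closing along the key's y); axes as key
- rail: aluminium rail 170 x 44 mm, 28 mm high, fixed. Origin: centre of underside; y along it. The key stands in a slot mid-top, 14 mm deep, key x along rail x. Two sprung brass pins in black housings (20 mm high on the rail, 26-42 mm off the key's axis to rail +y and -y) reach over the key's shoulder: a straight upward pull of some 8-15 N frees it; clear of slot and pins after 20 mm
- foot_slot (a point): centre of the slot's mouth on top of the steel foot screw, about 95 mm above the worktop. x along the slot, z up; turns with the foot. Slot 21 x 8 mm with 2 mm bevels at its mouth; 3 mm below the mouth is a red sprung plunger; the blade can enter 14 mm, until the key's shoulder lands on the screw. Same after half a turn
- foot: round steel foot screw, 58 mm across, 18 mm high, on the shelf's -y part; origin on its axis 18 mm below foot_slot, same axes. Turning takes 0.1-0.2 N m; it stays where left. Clockwise from above raises this end (1.8 mm per rad at the foot) and moves the bubble 20 mm per rad towards the foot's end. At the start this end is low: 0.5-1.1 rad clockwise are needed. Stops 1.4 rad either side of level
- plunger (a joint): how far the sprung plunger in the slot is pressed down, m: 0 at rest, 0.011 when the key's shoulder lands. It pushes up with 3 N plus 0.6 N for each mm, so a key let go is pushed up
- stand: wooden riser shelf on feet, 180 mm deep (x), 280 mm long (y), 75 mm high, fixed. Origin on the worktop under its middle; y along its length. Foot screw at x -15, y -95 mm; two small cups at about x 40, y 5 and 90 mm, reaching 50 mm above it; spirit level along its front edge at x -65, y 30 mm
- bubble_mid (a point): centre of the white bubble (13 mm long) of the spirit level, on top of the green tube; it moves along the stand's y only
- vial_mid (a point): point midway between the two black lines (22 mm apart) round the green spirit-level tube (84 mm long, along the stand's y); the bubble is centred when bubble_mid is here
- tea_tin: black tea tin with a pale patterned band, 73 x 73 x 121 mm; origin at its underside; bystander to leave alone
- honey_jar: honey jar with a red lid, 64 x 64 x 97 mm; origin at its underside; bystander to leave alone
- mug: beige mug, 117 x 83 x 93 mm; origin at its underside; bystander to leave alone
- lemon: lemon, 83 x 58 x 58 mm; origin at its underside; bystander to leave alone
- salt_shaker: salt shaker with a grey top, 44 x 44 x 90 mm; origin at its underside; bystander to leave alone
- pepper_mill: wooden pepper mill, 58 x 58 x 170 mm; origin at its underside; bystander to leave alone
- dial_timer: cream kitchen timer, 72 x 72 x 60 mm; origin at its underside; bystander to leave alone
- cup_a: white espresso cup on the shelf, 64 x 91 x 50 mm; origin at its underside; bystander to leave alone
- cup_b: white espresso cup on the shelf, 64 x 87 x 50 mm; origin at its underside; bystander to leave alone
Things that resemble listed ones, but are neither listed nor needed, are in the scene too. There is more than one size of the key; the job needs the smaller.

How it is judged (in metres and radians):
On the way, in this order (a step that is already met when the one before it is completed fails the run):
1. the key is lifted clear of the rail in the gripper (z of key in the frame of rail above 0.045 m and contact force between the fingers and key above 1 N), for 0.2 s.
2. the key's blade is in the foot's slot and pressed down against the plunger (value of joint plunger above 0.004 m and horizontal distance between key and foot_slot below 0.008 m and z of key in the frame of foot_slot below -0.005 m and angle between key's own z axis and vertical below 0.2 rad), for 0.2 s.
3. with the key pressed, the foot is turned until the bubble is centred (all of step 2 and distance between bubble_mid and vial_mid below 0.0045 m), for 0.3 s.
At the end, for the whole second after the job is handed in: The gripper still holds the key (over 1 N on it) at rest, upright within 0.2 rad, its blade at least 5 mm down in the slot within 8 mm of its centre, the plunger pressed at least 4 mm down, and the bubble's centre within 4.5 mm of the middle between the lines (all of step 3 and contact force between the fingers and key above 1 N and linear speed of key below 0.01 m/s); the arm keeps its last pose, push and grip.
It fails at once if a bystander is moved by more than 30 mm (distance of any of tea_tin, honey_jar, mug, lemon, salt_shaker, pepper_mill, dial_timer, cup_a, cup_b from where it was at the start of the episode above 0.03 m).
It fails at once if the foot screw is pushed or turned by the robot itself instead of the key (contact force between any of the fingers, the arm and foot above 2 N).
It also fails if it takes over 40 s, if anything falls off the work surface, if the arm or the gripper's body presses on something with over 40 N, if the wrist force passes 120 N, or if a joint passes its speed limit or range.

ROBOT

A 6-joint arm with a two-finger parallel gripper is mounted at the origin on a cart in front of the work surface, level with it; the furniture and walls round the work are solid. World frame = base frame: x ahead of the robot, y to its left, z up, the work surface at z = 0. Lengths are in mm, angles in rad, forces in N, time in s.
With the tool pointing down it reaches from about 325 to 900 mm from the base axis. Payload 6.1 kg.
Tool frame: the origin (TCP) lies at the very end of the fingers, on their centre line; the grasp point (between the pads) lies 19 mm behind it; z points along the fingers, x is the direction in which the jaws open and shut, and the axes are right-handed (so a half turn about z gives the same grasp; the last joint's range is limited). The gripper opens to 87 mm and grips with 3 to 60 N. Pads are 19 mm wide; open, the fingers measure 117 mm over their backs; the gripper's body (75 mm by 190 mm) begins 51 mm behind the grasp point.
Start: joints at [-1.349, 0.22, 1.526, -0, 1.395, -0.126], TCP at [213.012, -587.573, 192.338] pointing down, gripper open.
Joint ranges: [-2.98, 2.98], [-0.91, 2.08], [0.09, 2.57], [-1.24, 4.39], [0.2, 2.65], [-2.68, 2.68]. Speed limits (rad/s): [2.57, 2.57, 3.01, 3.14, 3.14, 3.14].

INTERFACE

Orientations are given as a rotation vector (axis times angle).
In Python, from rig import robot, viewer, workorder gives the robot as it stands. The module is installed in compiled form; this text tells all that it offers.
- The arm moves only by the tool move_arm, never from a script. Its argument "deltas" is text: rows parted by semicolons, each of 7 numbers parted by spaces: the shift along the world's x, y, z in mm, then the turn, a rotation vector about the world's x, y, z in rad, then the gripper's target within -1 to 1 (shut at 1, half-way at 0, fully open at -1). A call has 1 to 10 rows; each row shifts and turns the commanded pose from where the row before left it; what a row does not reach is not made up. A row lasts 1/10 s, in which the tool goes at most 50 mm and 8.59 degrees, less where a joint would pass 70% of its speed; a pose out of reach is approached as far as the arm can. A call is refused whole if a number of a shift passes 50 or a number of a turn 0.15, either way. A call with a gripper value outside its range is refused whole. The fingers move at their own pace and stop on an object; "newtons" is the grip in N (left out, the last holds). Time passes only in rows, so rows that do not move let the fingers close. It gives the time, the measured TCP pose, the force and the opening at its end, in the units of the state.
- robot.read_state(): the state, without advancing time (a new reading comes with each control period).
- viewer.read_camera(name): name is "scene" or "top"; returns the picture (420x560x3 uint8, blue, green, red); there is no depth.
- viewer.camera_info(name): a dict with "camera_matrix" (3x3 intrinsics, pixels), "eye" and "orientation" of the camera in the world. Camera axes: x right, y down, z forward; pixel columns grow to the right and rows downward; lengths in mm; the calibration is good to about 2 mm. A picture is of the moment at which its call begins. camera_info takes no time and is no camera call.
- workorder.sign_off(): hands the job in, once; it reports no verdict.
The state is a dict: "clock": time; "q": joint angles; "joint_velocities": joint speeds; "effort": joint torques, N m; "tcp_pos": TCP position; "eef_rot": TCP orientation; "wrist_force": force on the tool from outside, world axes, zero at the start; "moment": the same for the moment, N m; "opening": finger opening in mm.
Only numpy, scipy, OpenCV 4.12 (cv2) and the standard library are available. Lean on these libraries where they do the work, as an engineer would, in place of code of your own. Each camera call takes 0.05 s, during which the arm holds its last target. There are 200 camera calls.

## Working session

There is one attempt and no reset: what is moved stays moved. The work goes in short steps, Python scripts to look and compute and a tool call to move; the robot and the scene stay as the last step left them, time stands still between calls to the robot, and variables do not carry over. Pictures are saved under pics/ and viewed, about 8 in all and at most 12, crops included, and the job is handed in when it is done.

Besides the shell and the picture viewer there is one more tool, called after "Request:" by a JSON object that holds its "name" and its "arguments", one argument or row to a line. move_arm: Moves the arm, as the interface text tells. Its arguments: {"type":"object","properties":{"deltas":{"type":"string"},"newtons":{"type":"number"}},"required":["deltas"]}

```bash
mkdir -p pics; python3 - <<'E'
from rig import robot, viewer
import cv2
for n in("scene","top"):
    im=viewer.read_camera(n); cv2.imwrite(f"pics/{n}0.png",im)
    i=viewer.camera_info(n); print(n,i)
print(robot.read_state())
E
```

```text
scene {'camera_matrix': array([[532.20713275,   0.        , 277.76036678],
       [  0.        , 532.20713275, 215.65742833],
       [  0.        ,   0.        ,   1.        ]]), 'eye': array([ -555.76206916, -1157.09462099,  1095.79500421]), 'orientation': array([-2.0078059 ,  0.80918449, -0.42468873])}
top {'camera_matrix': array([[491.44712975,   0.        , 281.33832043],
       [  0.        , 491.44712975, 214.40143859],
       [  0.        ,   0.        ,   1.        ]]), 'eye': array([ 308.80874222,   35.76670529, 1511.51194544]), 'orientation': array([-2.12841284,  2.16846429, -0.1644472 ])}
{'clock': 0.1, 'q': array([-1.34910178e+00,  2.21154210e-01,  1.52752965e+00,  2.62352186e-05,
        1.39471028e+00, -1.26087576e-01]), 'joint_velocities': array([-3.05745870e-04, -1.40845494e-03, -2.96117267e-03, -5.27175433e-04,
       -6.33807796e-05, -4.61505029e-04]), 'effort': array([ 1.19751727e-03, -4.95944524e+01, -3.88519371e+01,  7.01777986e-02,
        5.14808251e-02, -5.12164809e-05]), 'tcp_pos': array([ 212.8813102 , -586.95610854,  191.32496936]), 'eef_rot': array([-2.57127257e+00,  1.80289400e+00,  2.06617974e-03]), 'wrist_force': array([-0.77706702, -0.10509442, -0.88503143]), 'moment': array([-0.0270583 , -0.0359936 , -0.04665914]), 'opening': 86.88787138569728}
```

View pics/scene0.png

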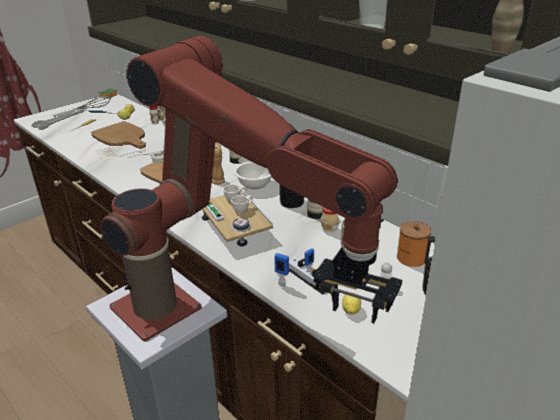

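View pics/top0.png

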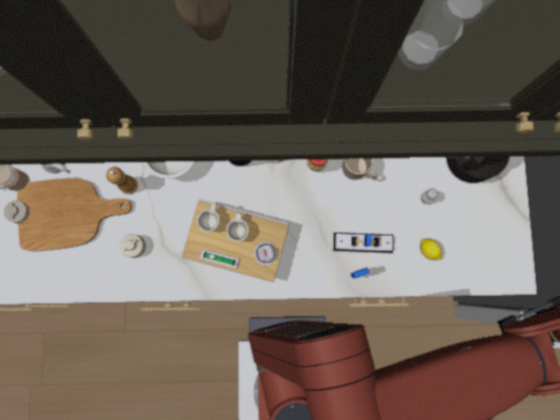

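The top view shows a blue item in the rail at (368,240), a second blue item standing free at (361,272), the foot screw at (265,253) and the level at (220,259). In the scene view the two blue candidates are at (282,263) and (309,257). I'll crop both views closely.

```bash
cat > h.py <<'E'
import numpy as np, cv2
from rig import robot, viewer
from scipy.spatial.transform import Rotation as R
def cam(n):
    i=viewer.camera_info(n); return i["camera_matrix"],np.array(i["eye"]),R.from_rotvec(i["orientation"]).as_matrix()
def ray(n,u,v,z):
    K,e,M=cam(n); d=M@np.linalg.inv(K)@[u,v,1]; return e+d*(z-e[2])/d[2]
def proj(n,p):
    K,e,M=cam(n); q=K@M.T@(np.array(p,float)-e); return q[:2]/q[2]
def crop(im,x,y,w,h,s): return cv2.resize(im[y:y+h,x:x+w],None,fx=s,fy=s,interpolation=cv2.INTER_CUBIC)
E
python3 - <<'E'
from h import *
a=cv2.imread("pics/top0.png");b=cv2.imread("pics/scene0.png")
c=np.vstack([crop(a,320,220,100,70,8)[:, :800][:560]]); 
top=np.hstack([crop(a,325,225,80,60,5),crop(a,245,230,80,60,5)])
bot=np.hstack([crop(b,255,235,80,60,5),crop(b,195,175,80,75,5)[:300]])
cv2.imwrite("pics/c1.png",np.vstack([top,bot]))
for n,u,v,z in[("top",368,240,93),("top",361,272,93),("top",363,243,28),("top",265,253,95),("top",220,259,90)]: print(u,v,ray(n,u,v,z).round())
E
```

```text
368 240 [ 438. -225.   93.]
361 272 [ 346. -201.   93.]
363 243 [ 435. -222.   28.]
265 253 [406.  74.  95.]
220 259 [391. 204.  90.]
```

View pics/c1.png

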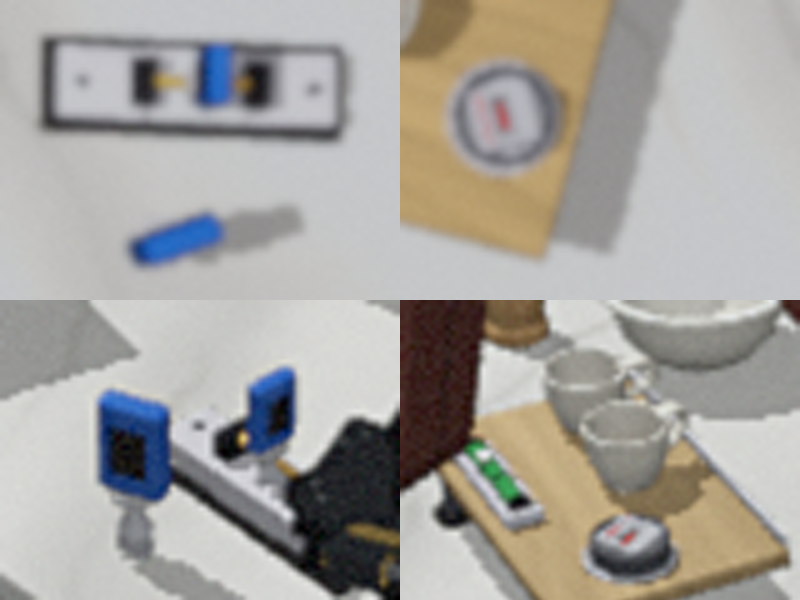

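The rail key is the smaller one. The free-standing one at (361,272) has a visibly larger paddle. In the foot crop, a red plunger patch shows in the slot. Next I'll average a few frames, fit the key pose by silhouette, and enlarge the foot and level.

```bash
cat >> h.py <<'E'
def avg(n,k=4): return np.mean([viewer.read_camera(n).astype(float) for _ in range(k)],0).astype(np.uint8)
def bluemask(im): 
    h=cv2.cvtColor(im,cv2.COLOR_BGR2HSV); return cv2.inRange(h,(98,110,50),(125,255,255))
E
python3 - <<'E'
from h import *
from scipy.optimize import minimize
A={n:avg(n) for n in("top","scene")}
for n in A: cv2.imwrite(f"pics/{n}1.png",A[n])
# key silhouettes at 4x
win={"top":(340,226,50,34),"scene":(298,240,24,30)}
S=8;M={}
for n,(x,y,w,h) in win.items():
    m=bluemask(crop(A[n],x,y,w,h,S)); _,l,st,ce=cv2.connectedComponentsWithStats(m)
    k=1+np.argmax(st[1:,4]); print(n,st[k]/[S,S,S,S,S*S]+[x,y,0,0,0],ce[k]/S+[x,y])
    pts=cv2.findNonZero((l==k).astype(np.uint8)); f=np.zeros_like(m); cv2.fillConvexPoly(f,cv2.convexHull(pts),255); M[n]=f
def sil(n,p):
    x0,y0,w,h=win[n]; a=p[2]; P=[]
    for sx in(-18,18):
        for sy in(-7,7):
            for z in(55,107): P.append((proj(n,[p[0]+sx*np.cos(a)-sy*np.sin(a),p[1]+sx*np.sin(a)+sy*np.cos(a),z])-[x0,y0]+.5)*S-.5)
    f=np.zeros((h*S,w*S),np.uint8); cv2.fillConvexPoly(f,cv2.convexHull(np.array(P,np.float32)).astype(int),255); return f
def iou(p,n): s=sil(n,p); return (s&M[n]>0).sum()/((s|M[n])>0).sum()
for ns in(("top",),("scene",),("top","scene")):
    r=minimize(lambda p:-sum(iou(p,n) for n in ns),[438,-225,0],method="Nelder-Mead",options=dict(initial_simplex=[[430,-225,0],[445,-230,0],[438,-218,.1],[438,-225,-.15]]))
    print(ns,r.x.round(2),r.fun)
# rail yaw from white top rectangle
t=crop(A["top"],325,225,80,30,8); g=cv2.inRange(cv2.cvtColor(t,cv2.COLOR_BGR2GRAY),0,90)
c=max(cv2.findContours(g,0,2)[0],key=cv2.contourArea); r=cv2.minAreaRect(c); b=cv2.boxPoints(r)/8+[325,225]
W=np.array([ray("top",*q,14)[:2] for q in b]); print("rail",W.round(1).tolist(),W.mean(0),b.mean(0))
cv2.imwrite("pics/c2.png",np.vstack([np.hstack([crop(A["top"],250,238,32,30,12),crop(A["scene"],226,215,32,30,12)]),np.hstack([crop(A["top"],198,246,48,26,8),crop(A["scene"],200,200,48,26,8)])]))
E
```

```text
top [364.875   234.125     6.5      11.875    65.84375] [368.16406621 239.92969862]
scene [303.75    248.875    10.       16.875   103.21875] [308.84506509 257.077335  ]
('top',) [ 4.3887e+02 -2.2467e+02 -1.8000e-01] -0.6411308041599532
('scene',) [ 4.3645e+02 -2.2613e+02  2.5000e-01] -0.8294774631033107Traceback (most recent call last):
  File "<stdin>", line 20, in <module>
    res = _minimize_neldermead(fun, x0, args, callback, bounds=bounds,
                               **options)
    fxcc = func(xcc)
    fx = function(np.copy(x), *(wrapper_args + args))
  File "<stdin>", line 20, in <lambda>
  File "<stdin>", line 20, in <genexpr>
  File "<stdin>", line 18, in iou
  File "<stdin>", line 16, in sil
  File "h.py", line 9, in proj
    K,e,M=cam(n); q=K@M.T@(np.array(p,float)-e); return q[:2]/q[2]
          ~~~^^^
  File "h.py", line 5, in cam
    i=viewer.camera_info(n); return i["camera_matrix"],np.array(i["eye"]),R.from_rotvec(i["orientation"]).as_matrix()
ValueError: time passes only in moves, steps and waits
```

```bash
python3 - <<'E'
import re
s=open("h.py").read()
s=s.replace("def cam(n):","import functools\n@functools.cache\ndef cam(n):"); open("h.py","w").write(s)
E
python3 - <<'E'
from h import *
from scipy.optimize import minimize
A={n:cv2.imread(f"pics/{n}1.png") for n in("top","scene")}
b=None
t=crop(A["top"],325,225,80,30,8); g=cv2.cvtColor(t,cv2.COLOR_BGR2GRAY)
m=cv2.inRange(g,0,100); c=max(cv2.findContours(m,0,2)[0],key=cv2.contourArea); r=cv2.minAreaRect(c); b=cv2.boxPoints(r)/8+[325,225]
W=np.array([ray("top",*q,14)[:2] for q in b]); print("rail",W.round(1).tolist(),W.mean(0),b.round(1).tolist())
m=bluemask(crop(A["top"],340,226,50,34,8)); pts=cv2.findNonZero(m)
b=cv2.boxPoints(cv2.minAreaRect(pts))/8+[340,226]; W=np.array([ray("top",*q,105)[:2] for q in b]); print("key",W.round(1).tolist(),W.mean(0))
# scene: silhouette fit with yaw fixed
x0,y0,w,h=298,240,24,30;S=8
m=bluemask(crop(A["scene"],x0,y0,w,h,S)); f=np.zeros_like(m); cv2.fillConvexPoly(f,cv2.convexHull(cv2.findNonZero(m)),255)
def sil(p,a):
    P=[(proj("scene",[p[0]+sx*np.cos(a)-sy*np.sin(a),p[1]+sx*np.sin(a)+sy*np.cos(a),z])-[x0,y0]+.5)*S-.5 for sx in(-18,18) for sy in(-7,7) for z in(55,107)]
    q=np.zeros_like(f); cv2.fillConvexPoly(q,cv2.convexHull(np.array(P,np.float32)).astype(int),255); return q
for a in(-.05,0,.05):
    r=minimize(lambda p:-((sil(p,a)&f)>0).sum()/((sil(p,a)|f)>0).sum(),[438,-225],method="Nelder-Mead",options=dict(initial_simplex=[[430,-225],[445,-230],[438,-218]])); print(a,r.x,r.fun)
cv2.imwrite("pics/c2.png",np.vstack([np.hstack([crop(A["top"],250,238,32,30,12),crop(A["scene"],226,215,32,30,12)]),np.hstack([crop(A["top"],198,246,48,26,8),crop(A["scene"],200,200,48,26,8)])]))
E
```

```text
rail [[420.2, -120.1], [470.2, -137.4], [411.2, -314.1], [361.8, -296.0]] [ 415.85125259 -216.89717696] [[329.2, 248.9], [334.3, 232.5], [392.8, 250.7], [387.7, 267.1]]
key [[420.4, -213.2], [454.5, -215.8], [453.6, -233.4], [419.6, -230.8]] [ 437.0149052  -223.28181822]
-0.05 [ 439.62402344 -224.17236328] -0.7301573502564548
0 [ 437.83807373 -223.90420532] -0.7436033643204958
0.05 [ 435.328125  -224.5859375] -0.7571441449562787
```

View pics/c2.png

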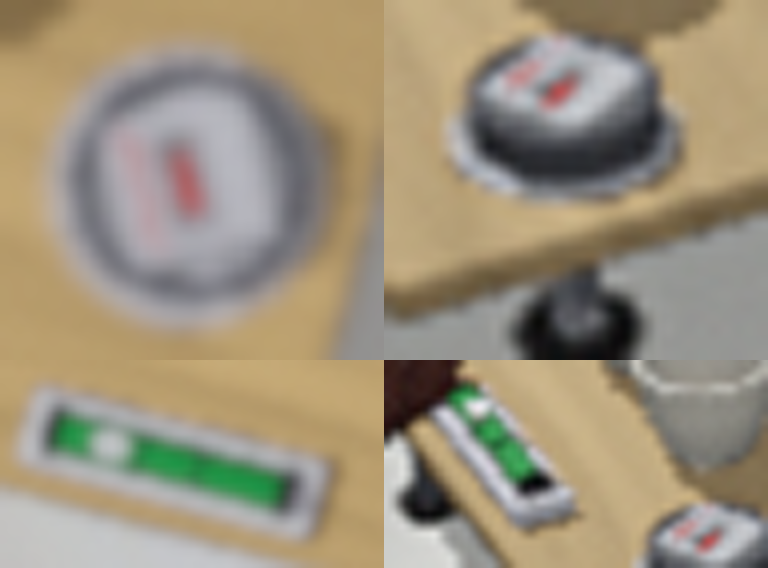

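The foot crop shows the red plunger in the slot at about crop (188,182), tilted roughly 74° from the image horizontal, with a parallel pink mark. The level shows the white bubble at crop (112,445), left of the middle of the green tube (about 175,462). Next I'll compute world values.

```bash
python3 - <<'E'
from h import *
T=cv2.imread("pics/top1.png")
f=lambda X,Y,x0,y0,s:(x0+(X+.5)/s-.5,y0+(Y+.5)/s-.5)
P=[ray("top",*f(X,Y,325,225,5),z)[:2] for X,Y,z in((42,40,14),(340,50,14),(340,137,14),(45,127,14),(80,81,28),(315,89,28))]
print("rail",np.round(P,1).tolist()); 
for a,b in((0,1),(3,2),(4,5)): d=P[a]-P[b]; print("rail +y dir yaw",np.arctan2(-d[0],d[1]))
c=crop(T,250,238,32,30,12).astype(float); red=np.clip(c[...,2]-np.maximum(c[...,0],c[...,1])-25,0,None)
Y,X=np.mgrid[:red.shape[0],:red.shape[1]]
for nm,sel in(("plunger",(X>155)&(X<225)&(Y>120)&(Y<240)),("mark",(X<170)&(X>105)&(Y>120)&(Y<265)&(X<165))):
    w=c[...,2]-(c[...,0]+c[...,1])/2 
    w=np.clip(w-12,0,None)*sel*(np.abs(X-188)<37 if nm=="plunger" else 1)
    p=np.array([ray("top",*f(x,y,250,238,12),95)[:2] for x,y in zip(X[w>0],Y[w>0])]); W=w[w>0]
    m=np.average(p,0,W); C=np.cov(p.T,aweights=W); l,v=np.linalg.eigh(C); d=v[:,1]; print(nm,m.round(1),"yaw",np.arctan2(d[1],d[0])%np.pi,np.sqrt(l))
# slot darkness+red vs plate: foot outer disc center
S=cv2.imread("pics/scene1.png"); c=crop(S,226,215,32,30,12).astype(float)
w=c[...,2]-(c[...,0]+c[...,1])/2; Y,X=np.mgrid[:w.shape[0],:w.shape[1]]
w=np.clip(w-25,0,None)*((X>150)&(X<205)&(Y>65)&(Y<115)); print("scene slot",(w*X).sum()/w.sum(),(w*Y).sum()/w.sum(), ray("scene",*f((w*X).sum()/w.sum(),(w*Y).sum()/w.sum(),226,215,12),92))
for y in(.0,): 
  for X,Y in((190,185),): print("disc",ray("top",*f(X,Y,250,238,12),80))
# level
L={k:ray("top",*f(X,Y-360,198,246,8),88)[:2] for k,X,Y in(("bub",112,447),("end0",52,432),("end1",292,493),("lineA",145,455),("lineB",200,469))}
print({k:v.round(1).tolist() for k,v in L.items()})
d=L["end0"]-L["end1"]; print(np.linalg.norm(d),"stand yaw",np.arctan2(-d[0],d[1]))
E
```

```text
rail [[470.0, -133.5], [460.4, -316.0], [407.2, -313.3], [416.6, -133.5], [443.1, -154.1], [435.6, -296.4]]
rail +y dir yaw -0.05217277522676479
rail +y dir yaw -0.052525639095310335
rail +y dir yaw -0.052664791959663726
plunger [406.1  73.5] yaw 0.2500466102165264 [2.04613547 4.03003298]
mark [407.   84.2] yaw 0.2444170229336038 [1.58397914 6.85160183]
scene slot 174.85625602294883 92.42367943345062 [401.4643435   69.04295693  92.        ]
disc [406.9573064   72.88812701  80.        ]
{'bub': [399.3, 228.3], 'end0': [405.1, 249.9], 'end1': [381.5, 163.4], 'lineA': [396.2, 216.3], 'lineB': [390.7, 196.5]}
89.71058219285825 stand yaw -0.26611986374357766
```

Before the first reach, there are two candidates:
- **Key in the rail:** top (368,240), scene (309,257). This is the smaller one and sits in the slot, so I choose it.
- **Free-standing larger key:** top (361,272), scene (282,263). Rejected.

The key is at about (438.5, -224.8) with yaw -0.0525. The slot is at about (407, 73.3) with yaw 0.248. I'll approach with the tool turned +2.74 rad, which keeps joint 6 in range for the clockwise turn.

Request:
{"name": "move_arm", "arguments": {
  "deltas": "12 19 0 0 0 0.144 -1;12 19 0 0 0 0.144 -1;12 19 0 0 0 0.144 -1;12 19 0 0 0 0.144 -1;12 19 0 0 0 0.144 -1;12 19 0 0 0 0.144 -1;12 19 0 0 0 0.144 -1;12 19 0 0 0 0.144 -1;12 19 0 0 0 0.144 -1;12 19 0 0 0 0.144 -1",
  "newtons": 50
}}

```text
clock: 1.5
tcp_pos: [333.5, -396.8, 192.5]
eef_rot: [3.122, 0.349, 0.0]
wrist_force: [-0.6, -0.7, -0.2]
opening: 86.7
```

Request:
{"name": "move_arm", "arguments": {
  "deltas": "12 19 0 0 0 0.144 -1;12 19 0 0 0 0.144 -1;12 19 0 0 0 0.144 -1;12 19 0 0 0 0.144 -1;12 19 0 0 0 0.144 -1;12 19 0 0 0 0.144 -1;12 19 0 0 0 0.144 -1;12 19 0 0 0 0.144 -1;12 19 0 0 0 0.144 -1;0 0 0 0 0 0 -1"
}}

```text
clock: 2.5
tcp_pos: [442.0, -224.7, 192.5]
eef_rot: [2.279, 2.162, 0.001]
wrist_force: [0.5, -1.0, 0.5]
opening: 87.3
```

Request:
{"name": "move_arm", "arguments": {
  "deltas": "-3 0 -25 0 0 0 -1;0 0 -25 0 0 0 -1;0 0 -25 0 0 0 -1;0 0 -25 0 0 0 -1;0 0 -20 0 0 0 -1;0 0 -7 0 0 0 -1;0 0 0 0 0 0 -1"
}}

```text
clock: 3.2
tcp_pos: [437.0, -226.5, 64.5]
eef_rot: [-2.285, -2.153, 0.001]
wrist_force: [0.2, -1.0, 0.1]
opening: 87.0
```

```bash
python3 - <<'E'
from h import *
t=viewer.read_camera("top");s=viewer.read_camera("scene")
cv2.imwrite("pics/c3.png",np.hstack([crop(t,335,205,70,70,6)[:, :400],crop(s,270,210,70,70,6)[:, :400]]))
print(robot.read_state()["tcp_pos"],robot.read_state()["wrist_force"])
E
```

```text
[ 438.51015202 -227.3322919    66.37129544] [ 0.57739373 -0.21845827  0.38004071]
```

View pics/c3.png

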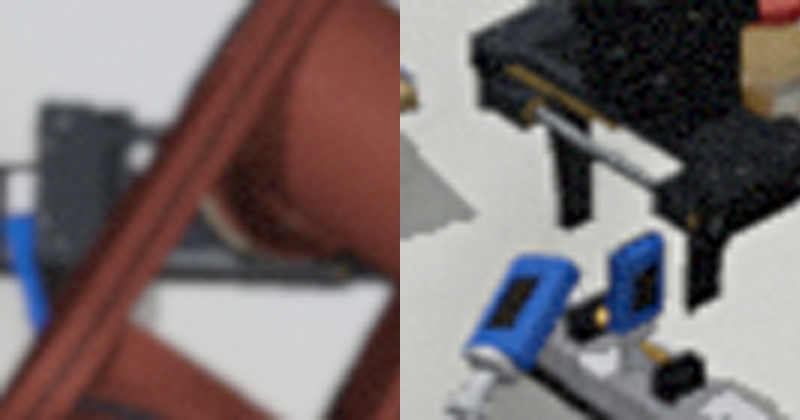

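The scene crop shows the fingers straddling the small key at crop (637,285). However, the larger key at (520,300) now leans, so the gripper or arm brushed it. It isn't a listed item, but I'll keep track of it. I'll centre in y and grip.

Request:
{"name": "move_arm", "arguments": {
  "deltas": "0 1.5 0 0 0 0 -1;0 0 0 0 0 0 1;0 0 0 0 0 0 1;0 0 0 0 0 0 1;0 0 0 0 0 0 1;0 0 0 0 0 0 1;0 0 0 0 0 0 1",
  "newtons": 55
}}

```text
clock: 4.0
tcp_pos: [438.0, -225.1, 65.3]
eef_rot: [-2.285, -2.156, 0.0]
wrist_force: [0.2, 0.4, 0.8]
opening: 46.9
```

```bash
python3 - <<'E'
from h import *
t=viewer.read_camera("top");s=viewer.read_camera("scene")
cv2.imwrite("pics/c4.png",np.hstack([crop(t,300,205,70,70,6)[:, :400],crop(s,260,210,70,70,6)[:, :400]]))
st=robot.read_state();print(st["tcp_pos"],st["wrist_force"],st["moment"],st["opening"],st["q"])
E
```

```text
[ 437.97532404 -225.02885365   65.28310885] [ 0.2347218   0.08846519 -0.9745486 ] [ 0.08055116 -0.17449125  0.02819736] 38.835512860841 [-6.34940588e-01  3.66180494e-02  1.98176694e+00  1.15237975e-05
  1.12334150e+00 -2.14793033e+00]
```

View pics/c4.png

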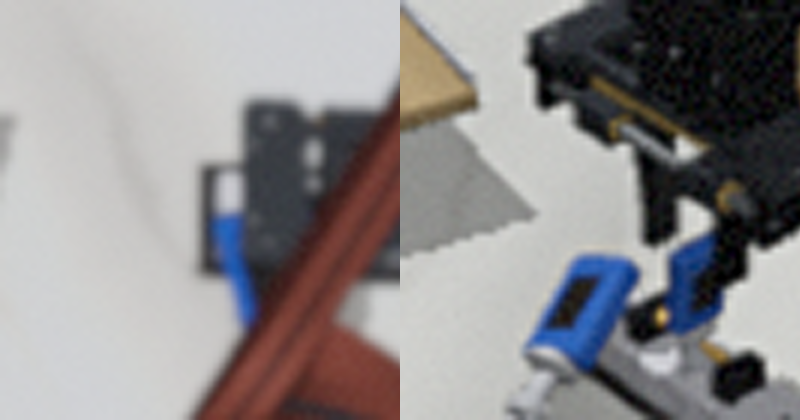

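The small key is between the closing fingers at crop (695,285). The larger key has tipped against the rail's edge at (590,310), clear of the gripper. I'll close fully, then pull straight up.

Request:
{"name": "move_arm", "arguments": {
  "deltas": "0 0 0 0 0 0 1;0 0 0 0 0 0 1;0 0 0 0 0 0 1;0 0 0 0 0 0 1;0 0 0 0 0 0 1;0 0 0 0 0 0 1"
}}

```text
clock: 4.7
tcp_pos: [438.0, -225.1, 65.3]
eef_rot: [-2.285, -2.156, 0.0]
wrist_force: [0.1, 0.2, -0.3]
opening: 13.2
```

Request:
{"name": "move_arm", "arguments": {
  "deltas": "0 0 3 0 0 0 1;0 0 3 0 0 0 1;0 0 4 0 0 0 1;0 0 4 0 0 0 1;0 0 4 0 0 0 1;0 0 4 0 0 0 1;0 0 4 0 0 0 1;0 0 4 0 0 0 1"
}}

```text
clock: 5.5
tcp_pos: [438.2, -225.2, 95.9]
eef_rot: [2.284, 2.156, 0.0]
wrist_force: [-0.3, -0.2, -1.1]
opening: 13.3
```

Request:
{"name": "move_arm", "arguments": {
  "deltas": "0 0 27 0 0 0 1;0 0 27 0 0 0 1;0 0 26 0 0 0 1;-3 30 0 0 0 0.03 1;-3 30 0 0 0 0.03 1;-3 30 0 0 0 0.03 1;-3 30 0 0 0 0.03 1;-3 30 0 0 0 0.03 1;-3 30 0 0 0 0.03 1;-3 30 0 0 0 0.03 1"
}}

```text
clock: 6.5
tcp_pos: [416.8, -13.9, 175.7]
eef_rot: [2.045, 2.384, 0.001]
wrist_force: [0.8, 0.1, -0.8]
opening: 13.2
```

Request:
{"name": "move_arm", "arguments": {
  "deltas": "-3 30 0 0 0 0.03 1;-3 30 0 0 0 0.03 1;-4 28 0 0 0 0.03 1;0 0 0 0 0 0 1;0 0 0 0 0 0 1;0 0 0 0 0 0 1"
}}

```text
clock: 7.1
tcp_pos: [407.2, 72.3, 175.5]
eef_rot: [1.937, 2.473, -0.0]
wrist_force: [-0.0, 0.7, -1.2]
opening: 13.3
```

```bash
python3 - <<'E'
from h import *
t=avg("top",2);s=avg("scene",4); cv2.imwrite("pics/t5.png",t);cv2.imwrite("pics/s5.png",s)
cv2.imwrite("pics/c5.png",np.hstack([crop(t,190,205,100,100,4),crop(s,200,175,66,66,6)[:400,:396]]))
st=robot.read_state();print(st["clock"],st["tcp_pos"],st["wrist_force"],st["moment"],st["opening"],st["q"],st["eef_rot"])
for z in (95,): print(proj("scene",[407,73.3,z]), proj("scene",[407,73.3,st["tcp_pos"][2]-51]))
E
```

```text
Traceback (most recent call last):
ValueError: all the input array dimensions except for the concatenation axis must match exactly, but along dimension 0, the array at index 0 has size 400 and the array at index 1 has size 396
```

```bash
python3 - <<'E'
from h import *
t=cv2.imread("pics/t5.png");s=cv2.imread("pics/s5.png")
sc=crop(s,215,185,50,50,8)
f=lambda p:tuple(int(round(v)) for v in ((proj("scene",p)-[215,185]+.5)*8-.5))
for z in(95,125): cv2.drawMarker(sc,f([407,73.3,z]),(255,255,0),0,9,1)
cv2.imwrite("pics/c5.png",np.hstack([crop(t,190,205,100,100,4),sc]))
st=robot.read_state();print(st["clock"],st["tcp_pos"],st["wrist_force"],st["moment"],st["opening"],st["q"],st["eef_rot"])
E
```

```text
7.4 [407.09518917  72.33661156 175.30578492] [-0.50055752 -0.02869039 -1.42599589] [ 0.0649638  -0.14645943 -0.08688173] 13.39256853114515 [-1.53333877e-02 -2.99868910e-01  2.06307091e+00 -8.19367843e-05
  1.37852630e+00 -1.82705694e+00] [-1.93833064e+00 -2.47226731e+00  2.29479905e-04]
```

View pics/c5.png

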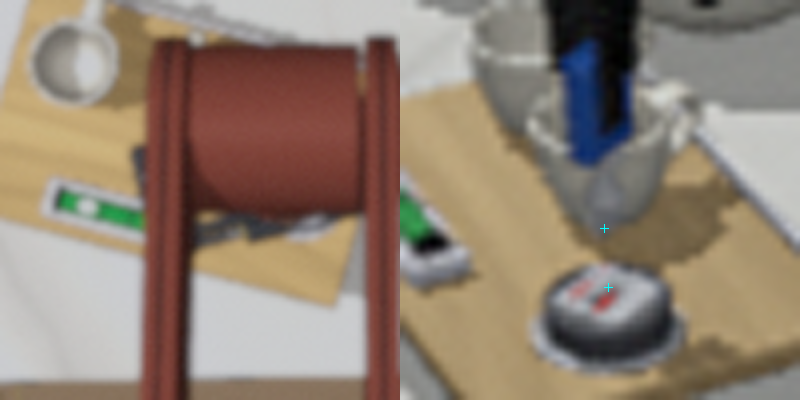

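The key tip sits at about (604,225), matching the predicted marker at (604,229). The slot is just below at about (606,296). I'll lower to near the mouth, then ease in while watching force.

Request:
{"name": "move_arm", "arguments": {
  "deltas": "0 1 -9 0 0 0 1;0 0 -9 0 0 0 1;0 0 -9 0 0 0 1;0 0 -3 0 0 0 1;0 0 -2 0 0 0 1;0 0 -2 0 0 0 1;0 0 0 0 0 0 1"
}}

```text
clock: 8.1
tcp_pos: [407.2, 73.9, 141.5]
eef_rot: [1.937, 2.473, 0.0]
wrist_force: [0.2, 0.5, -1.2]
opening: 12.8
```

Request:
{"name": "move_arm", "arguments": {
  "deltas": "0 0 -1.5 0 0 0 1;0 0 -1.5 0 0 0 1;0 0 0 0 0 0 1"
}}

```text
clock: 8.4
tcp_pos: [407.2, 73.9, 138.6]
eef_rot: [1.936, 2.473, 0.0]
wrist_force: [-0.9, -0.4, 0.8]
opening: 13.3
```

Request:
{"name": "move_arm", "arguments": {
  "deltas": "0 0 -1.5 0 0 0 1;0 0 -1.5 0 0 0 1;0 0 0 0 0 0 1"
}}

```text
clock: 8.7
tcp_pos: [407.4, 73.9, 136.1]
eef_rot: [1.936, 2.473, 0.001]
wrist_force: [-2.1, 0.0, 6.9]
opening: 13.7
```

Request:
{"name": "move_arm", "arguments": {
  "deltas": "0 0 -1 0 0 0 1;0 0 -1 0 0 0 1;0 0 0 0 0 0 1"
}}

```text
clock: 9.0
tcp_pos: [407.7, 73.9, 134.5]
eef_rot: [1.936, 2.473, 0.001]
wrist_force: [-2.8, 0.2, 8.5]
opening: 13.5
```

Lateral force of about -2.8 N in x means the blade is rubbing the +x end of the slot, so I'll shift slightly to -x.

Request:
{"name": "move_arm", "arguments": {
  "deltas": "-1 -0.25 0 0 0 0 1;-0.5 0 0 0 0 0 1;0 0 0 0 0 0 1"
}}

```text
clock: 9.3
tcp_pos: [406.7, 73.7, 134.5]
eef_rot: [1.935, 2.472, 0.003]
wrist_force: [-0.0, -0.2, 6.3]
opening: 13.1
```

Request:
{"name": "move_arm", "arguments": {
  "deltas": "0 0 -1.5 0 0 0 1;0 0 -1.5 0 0 0 1;0 0 0 0 0 0 1"
}}

```text
clock: 9.6
tcp_pos: [406.9, 73.7, 131.8]
eef_rot: [1.935, 2.472, 0.003]
wrist_force: [-1.0, -0.0, 9.2]
opening: 13.3
```

Request:
{"name": "move_arm", "arguments": {
  "deltas": "-0.5 0 -1 0 0 0 1;0 0 0 0 0 0 1"
}}

```text
clock: 9.8
tcp_pos: [406.7, 73.7, 131.0]
eef_rot: [1.935, 2.471, 0.004]
wrist_force: [-0.7, 0.1, 9.6]
opening: 13.4
```

```bash
python3 - <<'E'
from h import *
t=avg("top",2);s=avg("scene",4); cv2.imwrite("pics/t6.png",t);cv2.imwrite("pics/s6.png",s)
cv2.imwrite("pics/c6.png",np.hstack([crop(t,190,220,80,80,5),crop(s,215,185,50,50,8)]))
st=robot.read_state();print(st["clock"],st["tcp_pos"],st["wrist_force"],st["moment"],st["opening"],st["q"])
E
```

```text
10.1 [406.70891922  73.74174675 131.05627714] [-0.32829074  1.46170201  8.81739047] [ 0.1970915  -0.05982303 -0.0368524 ] 13.11035413614678 [-1.21084216e-02 -2.61226144e-01  2.11808821e+00  1.70230357e-04
  1.28088952e+00 -1.82518620e+00]
```

View pics/c6.png

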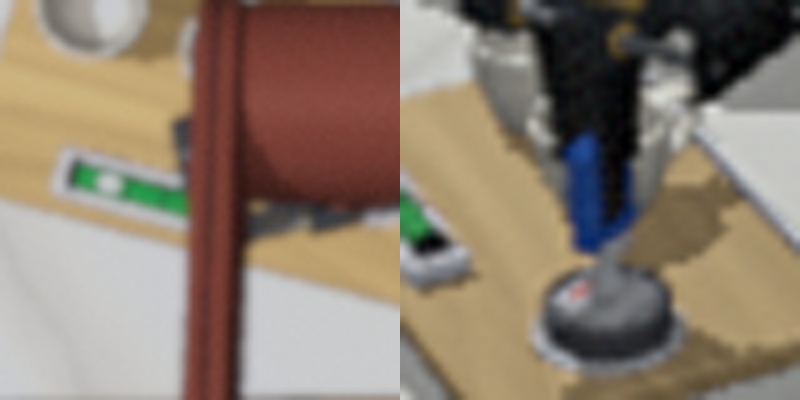

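The key is in the slot: the plunger is covered and only the pink mark at (578,290) is visible. Force is about 10 N, so it is near the bottom. The bubble and vial middle are still visible to the top camera. I'll turn clockwise and rise slightly with the foot.

Request:
{"name": "move_arm", "arguments": {
  "deltas": "0 0 0 0 0 -0.1 1;0 0 0.1 0 0 -0.1 1;0 0 0.2 0 0 -0.1 1;0 0 0.2 0 0 -0.1 1;0 0 0.2 0 0 -0.1 1;0 0 0 0 0 0 1"
}}

```text
clock: 10.7
tcp_pos: [406.6, 73.6, 131.5]
eef_rot: [2.489, 1.913, 0.004]
wrist_force: [-0.0, 0.0, 8.1]
opening: 13.7
```

```bash
cat >> h.py <<'E'
MID=np.array([393.4,206.5]); AX=np.array([.263,.965])
def bubble(im):
    x0,y0,S=198,246,8; c=crop(im,x0,y0,48,26,S).astype(float)
    Y,X=np.mgrid[:c.shape[0],:c.shape[1]]
    # distance (px, crop) from tube axis, drawn through the two ends
    p0,p1=np.array([52,72.]),np.array([292,133.]); d=(p1-p0)/np.linalg.norm(p1-p0)
    u=(X-p0[0])*d[0]+(Y-p0[1])*d[1]; v=-(X-p0[0])*d[1]+(Y-p0[1])*d[0]
    w=np.clip(np.minimum(c[...,2],c[...,0])-130,0,None)*(np.abs(v)<14)*(u>10)*(u<205)
    if w.sum()<1: return None
    bx,by=(w*X).sum()/w.sum(),(w*Y).sum()/w.sum()
    q=ray("top",x0+(bx+.5)/S-.5,y0+(by+.5)/S-.5,88)[:2]
    return (q-MID)@AX,bx,by,int((w>0).sum())
E
python3 - <<'E'
from h import *
t=avg("top",2); cv2.imwrite("pics/t7.png",t)
for n in("top1","t6","t7"): print(n,bubble(cv2.imread(f"pics/{n}.png")))
st=robot.read_state();print(st["clock"],st["tcp_pos"],st["wrist_force"],st["moment"],st["eef_rot"])
E
```

```text
top1 (np.float64(23.330427174993883), np.float64(110.04937612993095), np.float64(85.81903322367447), 979)
t6 (np.float64(23.304075517659275), np.float64(110.09447287615149), np.float64(85.92975946775844), 1020)
t7 (np.float64(17.849925923222063), np.float64(124.67433505244249), np.float64(89.6168801066234), 959)
10.8 [406.59688532  73.56099152 131.45525741] [ 0.31147306 -0.05095593  7.39775445] [ 0.04404756 -0.23811423  0.144056  ] [2.48661939 1.91603915 0.00425042]
```

Request:
{"name": "move_arm", "arguments": {
  "deltas": "0 0 0 0 0 -0.1 1;0 0 0.1 0 0 -0.1 1;0 0 0.1 0 0 -0.1 1;0 0 0.1 0 0 -0.1 1;0 0 0.1 0 0 -0.1 1;0 0 0.1 0 0 -0.1 1;0 0 0.2 0 0 -0.1 1;0 0 0.2 0 0 -0.1 1;0 0 0 0 0 0 1"
}}

```text
clock: 11.7
tcp_pos: [407.0, 73.5, 132.8]
eef_rot: [3.038, 0.793, 0.006]
wrist_force: [0.8, -0.7, 8.3]
opening: 13.6
```

```bash
python3 - <<'E'
from h import *
t=avg("top",4); s=avg("scene",2); cv2.imwrite("pics/t8.png",t); print(bubble(t))
cv2.imwrite("pics/c8.png",np.hstack([crop(t,198,240,50,50,8),crop(s,215,185,50,50,8)]))
st=robot.read_state();print(st["clock"],st["tcp_pos"],st["wrist_force"],st["moment"],st["eef_rot"],st["opening"])
E
```

```text
(np.float64(1.858080440131521), np.float64(167.3390414507772), np.float64(100.81681347150258), 1015)
12.0 [406.96278393  73.42489229 132.78910651] [-0.44085094 -0.72500255  8.66619397] [-0.23103594 -0.20600366  0.13512983] [3.03713709 0.79688211 0.00653886] 13.6177511655982
```

View pics/c8.png

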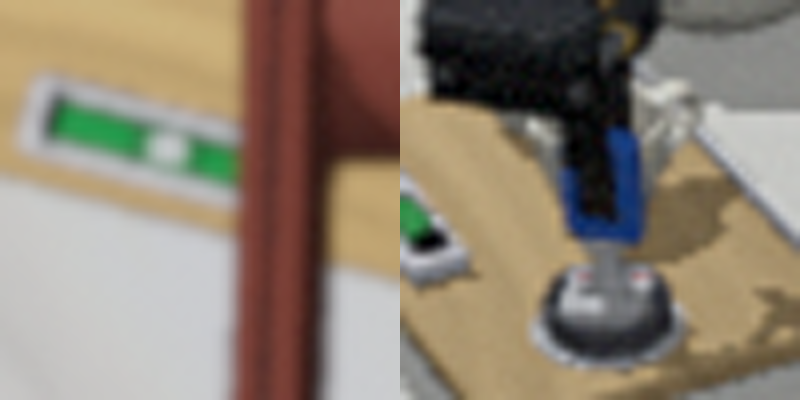

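The bubble is at crop (167,149), about 1.9 mm short of the middle. The key is upright and deep in the slot. One small final turn.

Request:
{"name": "move_arm", "arguments": {
  "deltas": "0 0 0.1 0 0 -0.05 1;0 0 0 0 0 -0.04 1;0 0 0 0 0 0 1;0 0 0 0 0 0 1;0 0 0 0 0 0 1;0 0 0 0 0 0 1;0 0 0 0 0 0 1"
}}

```text
clock: 12.7
tcp_pos: [407.0, 73.4, 132.9]
eef_rot: [3.07, 0.66, 0.007]
wrist_force: [0.1, -0.8, 8.7]
opening: 13.0
```

```bash
python3 - <<'E'
from h import *
t=avg("top",4); s=avg("scene",4); print(bubble(t))
# green extents of tube in the initial picture as an independent check of the middle
a=cv2.imread("pics/top1.png"); cv2.imwrite("pics/c9.png",np.hstack([np.vstack([crop(a,198,246,48,25,8),crop(t,198,246,48,25,8)]),crop(s,215,185,50,50,8)]))
st=robot.read_state();print(st["clock"],st["tcp_pos"],st["wrist_force"],st["eef_rot"],st["opening"],abs(st["joint_velocities"]).max())
E
```

```text
(np.float64(0.0400553541628006), np.float64(172.2417949606455), np.float64(101.90366813524084), 1029)
13.1 [406.99032918  73.41732859 132.92187522] [ 0.37523145 -0.3976199   9.3088078 ] [3.07003629 0.65958303 0.00670015] 13.144159039947448 0.001678511818740146
```

View pics/c9.png

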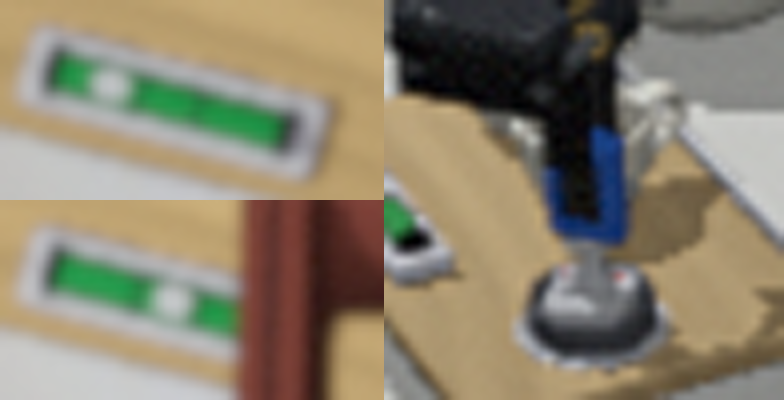

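```bash
python3 - <<'E'
from h import *
for n in("top1","t8"):
    c=crop(cv2.imread(f"pics/{n}.png"),198,246,48,26,8).astype(float)
    p0,p1=np.array([52,72.]),np.array([292,133.]); d=(p1-p0)/np.linalg.norm(p1-p0); nrm=np.array([-d[1],d[0]])
    print(n,[(int(52+u*d[0]),int(np.mean([c[int(round((p0+u*d+v*nrm)[1])),int(round((p0+u*d+v*nrm)[0])),1] for v in range(-8,9)]))) for u in range(-12,262,5)])
E
```

```text
top1 [(40, 155), (45, 125), (50, 96), (54, 94), (59, 112), (64, 129), (69, 142), (74, 146), (79, 148), (83, 151), (88, 158), (93, 169), (98, 180), (103, 187), (108, 189), (113, 189), (117, 183), (122, 175), (127, 161), (132, 146), (137, 133), (142, 131), (146, 137), (151, 143), (156, 147), (161, 147), (166, 146), (171, 146), (176, 146), (180, 144), (185, 141), (190, 134), (195, 129), (200, 130), (205, 135), (209, 140), (214, 144), (219, 145), (224, 145), (229, 144), (234, 144), (239, 144), (243, 144), (248, 144), (253, 144), (258, 143), (263, 141), (268, 135), (272, 124), (277, 104), (282, 85), (287, 78), (292, 92), (297, 112), (302, 135)]
t8 [(40, 159), (45, 128), (50, 100), (54, 99), (59, 119), (64, 137), (69, 149), (74, 152), (79, 154), (83, 153), (88, 153), (93, 153), (98, 153), (103, 153), (108, 153), (113, 153), (117, 152), (122, 150), (127, 144), (132, 137), (137, 134), (142, 143), (146, 159), (151, 175), (156, 187), (161, 193), (166, 195), (171, 194), (176, 189), (180, 177), (185, 162), (190, 144), (195, 134), (200, 134), (205, 140), (209, 145), (214, 150), (219, 149), (224, 145), (229, 136), (234, 124), (239, 104), (243, 85), (248, 71), (253, 62), (258, 59), (263, 53), (268, 51), (272, 51), (277, 55), (282, 60), (287, 63), (292, 61), (297, 57), (302, 48)]
```

The line dips are at about 138.5 and 197.5, so the middle is at 168. The bubble is at 172, which is about 1.4 mm off and well within 4.5 mm. The arm is at rest and still pressing, so I'm handing in.

```bash
python3 -c "
from rig import workorder
print(workorder.sign_off())"
```

```text
the job is handed in; nothing more can be done
None
```

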